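Find the concealed catch of a speaker's battery door and press it

TASK

Get the battery door of the speaker to spring open. It is let go by a concealed catch: one of the three identical dark grey thumb pads set into the panel gives when it is pressed, the other two are solid, so feel over them gently with a fingertip until you find the one that gives, and press it right in. Then take the hand away and leave the door standing open; pick nothing up, do not press hard, and leave the small things round the speaker where they are.

Things in the scene. Friction and masses are not known exactly. Their poses are not given: they have to be found in the camera images.
- speaker: Portable speaker face down, clamped in a low cradle (fixed): blue shell, flat level grey panel on top, 150 (x) x 200 (y) mm, 58 mm above the table; cradle with screws 282 mm along y. Origin on the table under its centre; z up, +x from pads to door, +y along the row of pads. Dark grey pads in a row on the -x half, grey battery door (50 x 108 mm, fine black lines) flush in the +x half.
- pad_left (a point): Centre of the top face of the pad at the row's +y end (speaker frame -40, 58 mm). Pads: flat dark grey discs, 45 mm diameter, in round holes 48 mm in diameter, 58 mm apart; tops 1.5 mm below the panel, 56.5 mm above the table. One pad, not always the same and alike to the eye, is the catch; the other two are rigid.
- pad_middle (a point): The same for the middle pad (speaker frame -40, 0 mm). The live pad sinks straight down up to 6 mm: it starts to move at about 3.5 N, lets the door go with a slight drop in force at 2 to 3 mm, then takes 3 N rising to 5 N at 6 mm, where it meets a hard stop; released, it springs back.
- pad_right (a point): The same for the pad at the row's -y end (speaker frame -40, -58 mm). All three pad points are fixed to the speaker and do not sink with the pad. The panel and pads may crack if pressed with more than 40 N; a few newtons tell a solid pad from the live one.
- catch (a joint): How far the live pad is pressed in, m: 0 at rest, 0.006 fully in. It does not tell which of the three pads it is.
- door (a joint): Angle of the battery door, rad: 0 shut and flush, 0.9 fully open. Hinged along its far (+x) edge; once let go, a spring lifts it to 0.9 within about a second and keeps it there, its edge next to the pads rising about 40 mm. It cannot be opened while latched.
- door_edge (a point): Middle of the door's free edge (the edge next to the pads), on its top face; at the panel's height when shut, 46 mm in +x from the centre of the middle pad.
- pack: Loose flat battery pack, black, 36 x 46 x 7 mm, lying on the table near the pad side of the speaker; not to be moved. Origin at the centre of its underside.
- stick: Loose teal USB stick, 50 x 18 x 8 mm, lying on the table near the pad side of the speaker; not to be moved. Origin at the centre of its underside.
- jar: Loose clear jar of small hardware, 62 mm across, 42 mm high, standing beyond one end of the cradle; not to be moved. Origin at the centre of its underside.
- tape: Loose roll of yellow tape, 60 mm across, 18 mm high, lying beyond the other end of the cradle; not to be moved. Origin at the centre of its underside.

How it is judged:
By the outcome, as a careful person would: the job done as asked, in the order asked, and still so for the second after the job is handed in, with the robot touching nothing.
It also fails if it takes over 42 s, if anything falls off the work surface, if the arm or the gripper's body presses on something with over 40 N, if the wrist force passes 120 N, or if a joint passes its speed limit or range.

ROBOT

A 6-joint arm with a two-finger parallel gripper is mounted at the origin on the work surface; the furniture and walls round the work are solid. World frame = base frame: x ahead of the robot, y to its left, z up, the work surface at z = 0. Lengths are in m, angles in rad, forces in N, time in s.
With the tool pointing down it reaches from about 0.325 to 1 m from the base axis. Payload 5.1 kg.
Tool frame: the origin (TCP) lies between the finger pads; the fingertips stand 8 mm ahead of it and the grasp point (between the pads) lies 11 mm behind it; z points along the fingers, y is the line along which they close (so a half turn about z gives the same grasp; the last joint's range is limited). The gripper opens to 85 mm and grips with 20 to 120 N. Pads are 22 mm wide; open, the fingers measure 114 mm over their backs; the gripper's body (76 mm by 85 mm) begins 54 mm behind the grasp point. The pads swing forward as they close: fully open they stand 13 mm farther back than shut.
Start: joints at [-1.258, 0.124, 1.65, -0, 1.367, -0.083], TCP at [0.251, -0.6, 0.206] pointing down, gripper open.
Joint ranges: [-2.61, 2.61], [-1.02, 2.33], [0.03, 2.71], [-1.35, 4.49], [0.32, 2.68], [-2.91, 2.91]. Speed limits (rad/s): [2.57, 2.57, 3.14, 3.14, 3.14, 3.14].

INTERFACE

Orientations are given as [roll, pitch, yaw] about the fixed x, y, z axes, in that order (R = Rz(yaw) Ry(pitch) Rx(roll)).
In Python, from cell import arm gives the robot as it stands.
- The arm moves only by the tool move_arm, never from a script. Its argument "motion" is a list of rows, each an object with "slide": the shift along the tool's x, y, z in m, a list of three; "rot": the turn, a rotation vector about the tool's x, y, z in rad, a list of three; "gripper": the finger opening in m, from 0 to 0.0854. A call has 1 to 20 rows; each row shifts and turns the commanded pose from where the row before left it, along the tool's axes as they then stand; what a row does not reach is not made up. A row lasts 1/10 s, in which the tool goes at most 50 mm and 8.59 degrees, less where a joint would pass 70% of its speed; a pose out of reach is approached as far as the arm can. A call is refused whole if a number of a shift passes 0.05 or a number of a turn 0.15, either way. A call with a gripper value outside its range is refused whole. The fingers move at their own pace and stop on an object; the grip force is fixed at half the most. Time passes only in rows, so rows that do not move let the fingers close. It gives the time, the measured TCP pose, the force, the opening and the grip force at its end, in the units of the state.
- arm.state(): the state, without advancing time (a new reading comes with each control period).
- arm.camera(name): name is "scene" or "top"; returns the picture (384x512x3 uint8, red, green, blue); there is no depth.
- arm.camera_info(name): a dict with "K" (3x3 intrinsics, pixels), "R" (3x3) and "t" (3): a world point X has camera coordinates R X + t. Camera axes: x right, y down, z forward; pixel columns grow to the right and rows downward; lengths in m; the calibration is good to about 2 mm. A picture is of the moment at which its call begins. camera_info takes no time and is no camera call.
- arm.sign_off(): hands the job in; it is judged then, once.
The state is a dict: "t": time; "joints": joint angles; "joint_velocities": joint speeds; "joint_efforts": joint torques, N m; "tool_pos": TCP position; "tool_rot": TCP orientation; "wrist_force": force on the tool from outside, world axes, zero at the start; "ft_torque": the same for the moment, N m; "width": finger opening in m; "finger_force": force on a finger pad.
Only numpy, scipy, OpenCV 4.12 (cv2) and the standard library are available. Lean on these libraries where they do the work, as an engineer would, in place of code of your own. Each camera call takes 0.05 s, during which the arm holds its last target. There are 200 camera calls.

## Working session

There is one attempt and no reset: what is moved stays moved. The work goes in short steps, Python scripts to look and compute and a tool call to move; the robot and the scene stay as the last step left them, time stands still between calls to the robot, and variables do not carry over. Pictures are saved under pics/ and viewed, at most 10 in all, crops included, and the job is handed in when it is done.

Besides the shell and the picture viewer there is one more tool, called after "Request:" by a JSON object that holds its "op" and its "data", one argument or row to a line. move_arm: Moves the arm, as the interface text tells. Its arguments: {"type":"object","properties":{"motion":{"type":"array"}},"required":["motion"]}

```bash
mkdir -p pics; python3 - <<'E'
from cell import arm
import cv2
for n in("scene","top"):
    cv2.imwrite(f"pics/{n}0.png",cv2.resize(arm.camera(n)[:,:,::-1],(800,600),interpolation=cv2.INTER_CUBIC))
    i=arm.camera_info(n);print(n,i)
s=arm.state();print(s)
E
```

```text
scene {'K': array([[489.69031988,   0.        , 253.07169032],
       [  0.        , 489.69031988, 192.54956943],
       [  0.        ,   0.        ,   1.        ]]), 'R': array([[-0.5266934 , -0.85003776, -0.0054647 ],
       [-0.6645105 ,  0.41573055, -0.62096207],
       [ 0.53011306, -0.32342527, -0.78382156]]), 't': array([0.33394839, 0.3908358 , 0.8815978 ])}
top {'K': array([[353.15448035,   0.        , 258.04723821],
       [  0.        , 353.15448035, 193.26400899],
       [  0.        ,   0.        ,   1.        ]]), 'R': array([[ 0.00829569, -0.99962968, -0.02591706],
       [-0.98895292, -0.00436564, -0.14816569],
       [ 0.14799767,  0.02685989, -0.9886229 ]]), 't': array([0.04128172, 0.56575007, 0.88934406])}
{'t': 0.1, 'joints': array([-1.25759305e+00,  1.24457043e-01,  1.65152115e+00,  3.31212038e-06,
        1.36746657e+00, -8.25957017e-02]), 'joint_velocities': array([-0.00063249, -0.00034298, -0.0039843 , -0.00139496, -0.00129539,
       -0.0012267 ]), 'joint_efforts': array([ 6.32466490e-04, -4.24932218e+01, -3.66652644e+01, -1.10598196e-04,
        3.91974594e-03, -2.57448403e-05]), 'tool_pos': array([ 0.25040151, -0.59920248,  0.2048745 ]), 'tool_rot': array([-3.13974713e+00, -1.56033173e-04,  3.95798164e-01]), 'wrist_force': array([1.04721541, 0.45667276, 0.54909682]), 'ft_torque': array([-0.00402704, -0.03629095, -0.015356  ]), 'finger_force': 0.0, 'width': 0.08567677513377638}
```

View pics/scene0.png

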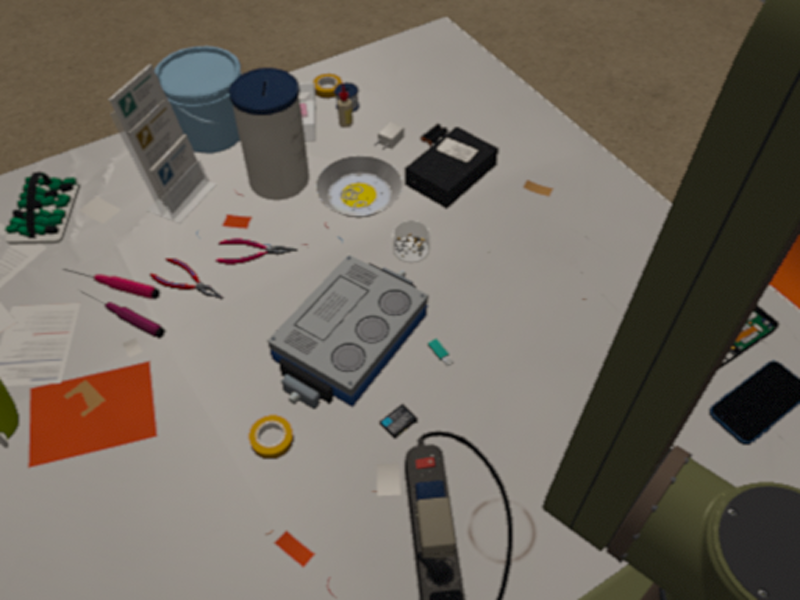

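View pics/top0.png

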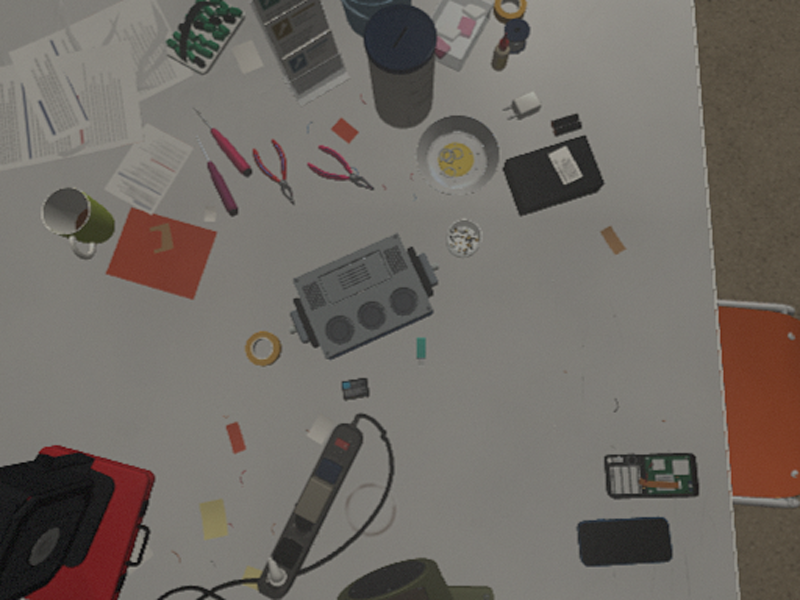

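The two views show the speaker near the centre. In the top view (800x600) the pads are at (340,330), (372,315) and (404,301). In the scene view they are at (348,357), (372,329) and (396,302). In the top view the stick is at (421,348), the pack at (355,388), the tape at (263,348) and the jar at (464,238).

```bash
cat > h.py <<'E'
from cell import arm
import numpy as np, cv2
def P(n):
    i=arm.camera_info(n);return i["K"]@np.c_[i["R"],i["t"]]
def tri(s,t,k=1.5625):
    s=(np.array(s,float)+.5)/k-.5;t=(np.array(t,float)+.5)/k-.5
    X=cv2.triangulatePoints(P("scene"),P("top"),s.T,t.T);return (X[:3]/X[3]).T
def onplane(n,uv,z,k=1.5625):
    M=P(n);out=[]
    for p in uv:
        u,v=(np.array(p)+.5)/k-.5
        A=np.array([M[0]-u*M[2],M[1]-v*M[2]])
        out.append(np.linalg.solve(A[:,:2],-(A[:,2]*z+A[:,3])))
    return np.array(out)
E
python3 - <<'E'
from h import *
s=[(348,357),(372,329),(396,302)];t=[(340,330),(372,315),(404,301)]
print(tri(s,t).round(4));print(onplane("scene",s,.0565).round(4));q=onplane("top",t,.0565);print(q.round(4))
d=q[0]-q[2];print("yaw +y dir",np.degrees(np.arctan2(d[1],d[0]))-90)
E
```

```text
[[0.5172 0.1502 0.0511]
 [0.5424 0.0968 0.0495]
 [0.5653 0.0426 0.0511]]
[[0.5139 0.1519]
 [0.5376 0.0991]
 [0.5612 0.0443]]
[[0.5165 0.1493]
 [0.5418 0.0966]
 [0.5655 0.0437]]
yaw +y dir 24.904232054253185
```

Request:
{"op": "move_arm", "data": {
  "motion": [
    {"slide": [0.015,-0.013,0],"rot": [0,0,0],"gripper": 0},
    {"slide": [0.0275,-0.0242,0.003],"rot": [0,0,0],"gripper": 0},
    {"slide": [0.0275,-0.0242,0.003],"rot": [0,0,0],"gripper": 0},
    {"slide": [0.0275,-0.0242,0.003],"rot": [0,0,0],"gripper": 0},
    {"slide": [0.0275,-0.0242,0.003],"rot": [0,0,0],"gripper": 0},
    {"slide": [0.0275,-0.0242,0.003],"rot": [0,0,0],"gripper": 0},
    {"slide": [0.0275,-0.0242,0.003],"rot": [0,0,0],"gripper": 0},
    {"slide": [0.0275,-0.0242,0.003],"rot": [0,0,0],"gripper": 0},
    {"slide": [0.0275,-0.0242,0.003],"rot": [0,0,0],"gripper": 0},
    {"slide": [0.0275,-0.0242,0.003],"rot": [0,0,0],"gripper": 0},
    {"slide": [0.0275,-0.0242,0.003],"rot": [0,0,0],"gripper": 0},
    {"slide": [0.0275,-0.0242,0.003],"rot": [0,0,0],"gripper": 0},
    {"slide": [0.0275,-0.0242,0.003],"rot": [0,0,0],"gripper": 0},
    {"slide": [0.0275,-0.0242,0.003],"rot": [0,0,0],"gripper": 0},
    {"slide": [0.0275,-0.0242,0.003],"rot": [0,0,0],"gripper": 0},
    {"slide": [0.0275,-0.0242,0.003],"rot": [0,0,0],"gripper": 0},
    {"slide": [0.0275,-0.0242,0.003],"rot": [0,0,0],"gripper": 0},
    {"slide": [0.0275,-0.0242,0.003],"rot": [0,0,0],"gripper": 0},
    {"slide": [0.0275,-0.0242,0.003],"rot": [0,0,0],"gripper": 0},
    {"slide": [0.0275,-0.0242,0.003],"rot": [0,0,0],"gripper": 0}
  ]
}}

```text
t: 2.1
tool_pos: [0.5643, 0.0453, 0.1484]
tool_rot: [-3.141, 0.001, 0.396]
wrist_force: [0.0, 0.3, 0.8]
width: 0.0004
finger_force: 0.0
```

Request:
{"op": "move_arm", "data": {
  "motion": [
    {"slide": [0,0,0],"rot": [0,0,0],"gripper": 0},
    {"slide": [0,0,0],"rot": [0,0,0],"gripper": 0}
  ]
}}

```text
t: 2.3
tool_pos: [0.5638, 0.0442, 0.1483]
tool_rot: [-3.141, 0.002, 0.397]
wrist_force: [0.6, 0.5, 0.5]
width: -0.0001
finger_force: 0.0
```

Request:
{"op": "move_arm", "data": {
  "motion": [
    {"slide": [0,0,0.015],"rot": [0,0,0],"gripper": 0},
    {"slide": [0,0,0.02],"rot": [0,0,0],"gripper": 0},
    {"slide": [0,0,0.02],"rot": [0,0,0],"gripper": 0},
    {"slide": [0,0,0.012],"rot": [0,0,0],"gripper": 0},
    {"slide": [0,0,0.006],"rot": [0,0,0],"gripper": 0},
    {"slide": [0,0,0.002],"rot": [0,0,0],"gripper": 0},
    {"slide": [0,0,0],"rot": [0,0,0],"gripper": 0},
    {"slide": [0,0,0],"rot": [0,0,0],"gripper": 0}
  ]
}}

```text
t: 3.1
tool_pos: [0.565, 0.0436, 0.0751]
tool_rot: [3.141, -0.002, 0.396]
wrist_force: [0.0, -0.4, 0.8]
width: 0.0001
finger_force: 0.0
```

```bash
python3 - <<'E'
from h import *
a=arm.camera("scene")[130:290,150:310,::-1];b=arm.camera("top")[130:250,170:300,::-1]
a=cv2.resize(a,(400,400),interpolation=cv2.INTER_CUBIC);b=cv2.resize(b,(400,370),interpolation=cv2.INTER_CUBIC)
b=cv2.copyMakeBorder(b,0,30,0,0,cv2.BORDER_CONSTANT)
cv2.imwrite("pics/c1.png",np.hstack([a,b]))
E
```

```text
(no output)
```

View pics/c1.png

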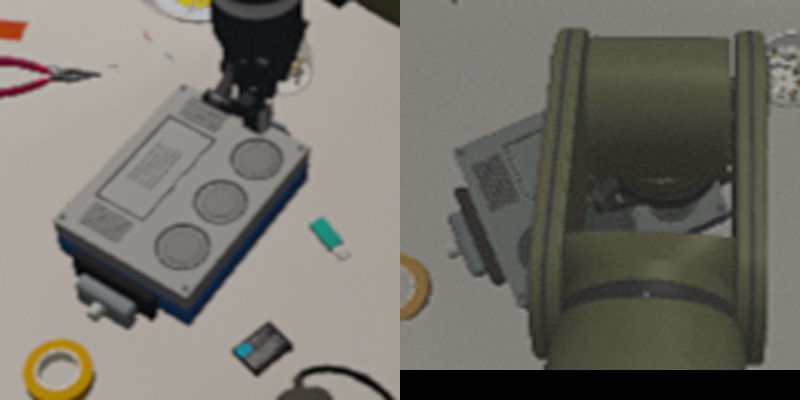

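```bash
python3 - <<'E'
from h import *
for X in [(.565,.0436,.067),(.565,.0436,.0565),(.54,.0975,.0565)]:
    for n in("scene","top"):
        p=P(n)@np.r_[X,1];p=p[:2]/p[2];print(X,n,p,(p-[150,130])*2.5 if n=="scene" else "")
a=arm.camera("scene")[150:220,200:300,::-1]
cv2.imwrite("pics/c2.png",cv2.resize(a,(800,560),interpolation=cv2.INTER_CUBIC))
E
```

```text
(0.565, 0.0436, 0.067) scene [252.60543388 188.99440981] [256.51358471 147.48602452]
(0.565, 0.0436, 0.067) top [258.29948849 192.04814474] 
(0.565, 0.0436, 0.0565) scene [252.63387852 191.86429496] [256.5846963  154.66073741]
(0.565, 0.0436, 0.0565) top [258.40129346 192.66020189] 
(0.54, 0.0975, 0.0565) scene [237.98085128 209.3426103 ] [219.95212819 198.35652576]
(0.54, 0.0975, 0.0565) top [237.54986165 202.09976305]
```

View pics/c2.png

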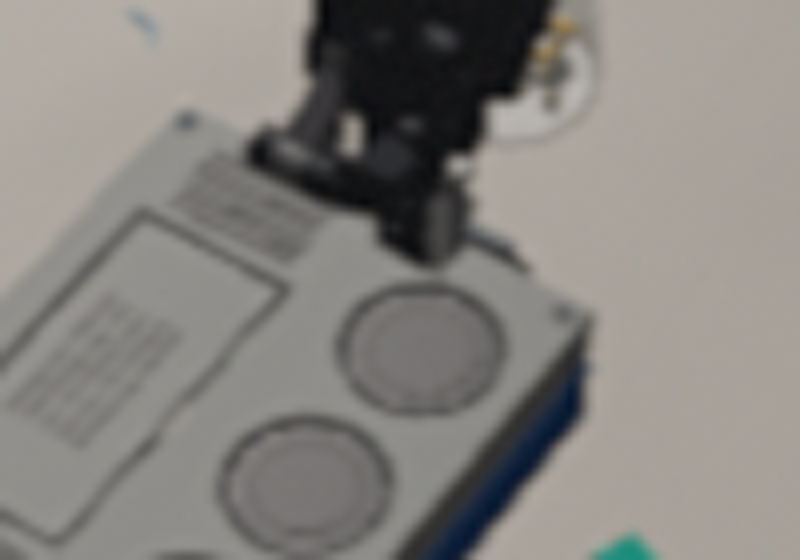

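```bash
python3 - <<'E'
from h import *
s=np.mean([arm.camera("scene").astype(float) for _ in range(4)],0)[140:200,210:290,::-1]
t=np.mean([arm.camera("top").astype(float) for _ in range(4)],0)[160:220,215:285,::-1]
f=lambda a:cv2.resize((255*(a/255)**.45).clip(0,255).astype('uint8'),(400,300),interpolation=cv2.INTER_CUBIC)
st=arm.state();print(st["width"],st["tool_pos"],st["wrist_force"],st["t"])
a=f(s)
for d,c in [(0,(0,0,255)),(.008,(0,255,0)),(.108,(255,0,0))]:
    p=P("scene")@np.r_[st["tool_pos"]-[0,0,d if d<.1 else -.1],1];p=p[:2]/p[2];cv2.circle(a,tuple(int(v) for v in (p-[210,140]+.5)*5),3,c,-1)
cv2.imwrite("pics/c3.png",cv2.resize(np.hstack([a,f(t)]),(800,300)))
E
```

```text
0.0002755363668721041 [0.5642407  0.04375892 0.07405358] [ 0.07095603  0.47618409 -0.72381009] 3.65
```

View pics/c3.png

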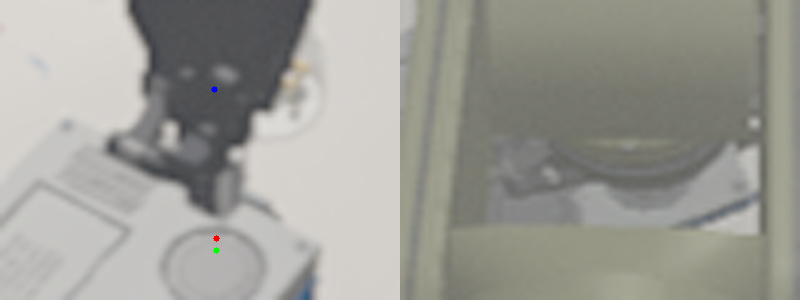

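```bash
python3 - <<'E'
from h import *
print(tri([(236,169)],[(236,196)],1))
for z in (.06,.08,.1,.12): print(z,onplane("scene",[(236,169),(255,182.6)],z,1).round(3).tolist())
st=arm.state();print(st["tool_rot"],st["joints"])
E
```

```text
[[0.54061036 0.09400742 0.18957311]]
0.06 [[0.642, 0.042], [0.583, 0.026]]
0.08 [[0.627, 0.05], [0.569, 0.035]]
0.1 [[0.612, 0.059], [0.555, 0.043]]
0.12 [[0.596, 0.067], [0.541, 0.052]]
[ 3.14156444e+00 -2.63932378e-05  3.95893776e-01] [-1.74458482e-02  5.96751933e-02  1.95193409e+00 -1.68514009e-05
  1.12994786e+00  1.15746389e+00]
```

Request:
{"op": "move_arm", "data": {
  "motion": [
    {"slide": [0,0,0.003],"rot": [0,0,0],"gripper": 0},
    {"slide": [0,0,0.003],"rot": [0,0,0],"gripper": 0},
    {"slide": [0,0,0],"rot": [0,0,0],"gripper": 0}
  ]
}}

```text
t: 3.95
tool_pos: [0.5637, 0.0438, 0.0672]
tool_rot: [-3.141, 0.001, 0.396]
wrist_force: [0.0, -0.4, -1.0]
width: 0.0003
finger_force: 0.0
```

Request:
{"op": "move_arm", "data": {
  "motion": [
    {"slide": [0,0,0.002],"rot": [0,0,0],"gripper": 0},
    {"slide": [0,0,0],"rot": [0,0,0],"gripper": 0}
  ]
}}

```text
t: 4.15
tool_pos: [0.564, 0.0437, 0.0656]
tool_rot: [-3.141, 0.001, 0.396]
wrist_force: [-0.3, -0.1, -0.3]
width: -0.0
finger_force: 0.0
```

Request:
{"op": "move_arm", "data": {
  "motion": [
    {"slide": [0,0,0.001],"rot": [0,0,0],"gripper": 0},
    {"slide": [0,0,0],"rot": [0,0,0],"gripper": 0}
  ]
}}

```text
t: 4.35
tool_pos: [0.5642, 0.0437, 0.0649]
tool_rot: [-3.142, 0.0, 0.396]
wrist_force: [-1.3, 0.4, 0.1]
width: 0.0002
finger_force: 0.0
```

Request:
{"op": "move_arm", "data": {
  "motion": [
    {"slide": [0,0,0.001],"rot": [0,0,0],"gripper": 0},
    {"slide": [0,0,0],"rot": [0,0,0],"gripper": 0}
  ]
}}

```text
t: 4.55
tool_pos: [0.5642, 0.0437, 0.064]
tool_rot: [-3.142, 0.0, 0.396]
wrist_force: [0.3, 0.9, 0.0]
width: 0.0001
finger_force: 0.0
```

Request:
{"op": "move_arm", "data": {
  "motion": [
    {"slide": [0,0,0.001],"rot": [0,0,0],"gripper": 0},
    {"slide": [0,0,0],"rot": [0,0,0],"gripper": 0}
  ]
}}

```text
t: 4.75
tool_pos: [0.5641, 0.0437, 0.0629]
tool_rot: [-3.141, 0.0, 0.396]
wrist_force: [0.7, -0.7, -0.4]
width: 0.0
finger_force: 0.0
```

```bash
python3 - <<'E'
from h import *
a=arm.camera("scene")[130:205,200:300,::-1]
a=(255*(a/255)**.5).astype('uint8')
cv2.imwrite("pics/c4.png",cv2.resize(a,(800,600),interpolation=cv2.INTER_CUBIC))
E
```

```text
(no output)
```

View pics/c4.png

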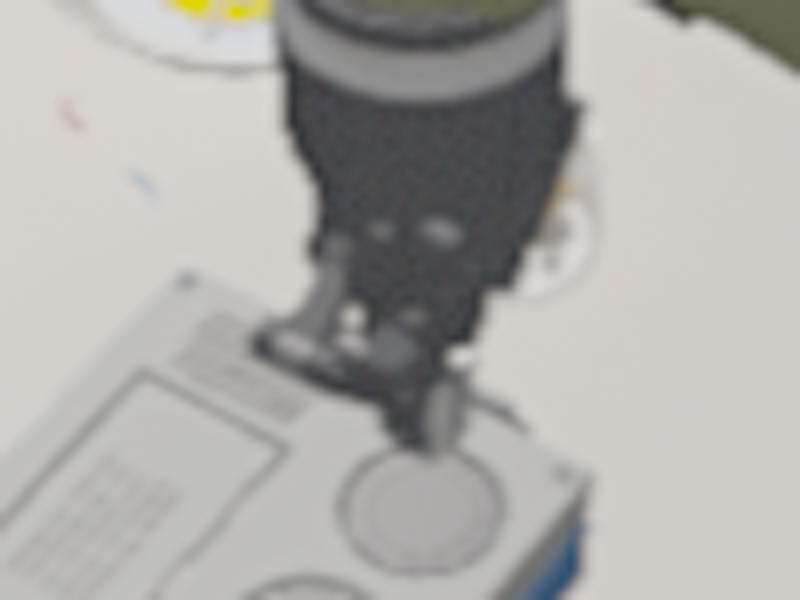

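Request:
{"op": "move_arm", "data": {
  "motion": [
    {"slide": [0,0,0.001],"rot": [0,0,0],"gripper": 0},
    {"slide": [0,0,0.001],"rot": [0,0,0],"gripper": 0}
  ]
}}

```text
t: 5.0
tool_pos: [0.5643, 0.0437, 0.061]
tool_rot: [3.142, -0.0, 0.396]
wrist_force: [-0.3, -0.0, 0.1]
width: -0.0003
finger_force: 0.0
```

Request:
{"op": "move_arm", "data": {
  "motion": [
    {"slide": [0,0,0.001],"rot": [0,0,0],"gripper": 0},
    {"slide": [0,0,0],"rot": [0,0,0],"gripper": 0}
  ]
}}

```text
t: 5.2
tool_pos: [0.5641, 0.0437, 0.0598]
tool_rot: [-3.141, 0.0, 0.396]
wrist_force: [-0.2, 0.6, -0.3]
width: 0.0002
finger_force: 0.0
```

```bash
python3 -c "
from cell import arm
s=arm.state();print(s['tool_pos'],s['wrist_force'],s['ft_torque'],s['joint_efforts'])"
```

```text
[0.56405226 0.04373741 0.05976882] [-0.1870112   0.58983346 -0.34708653] [0.01988589 0.01369514 0.02863693] [-5.43304530e-03 -3.63193274e+01 -3.27394724e+01  6.35303277e-07
 -1.30558357e-02  1.33334657e-05]
```

Request:
{"op": "move_arm", "data": {
  "motion": [
    {"slide": [0,0,0.001],"rot": [0,0,0],"gripper": 0},
    {"slide": [0,0,0.001],"rot": [0,0,0],"gripper": 0}
  ]
}}

```text
t: 5.4
tool_pos: [0.5643, 0.0437, 0.058]
tool_rot: [3.142, -0.0, 0.396]
wrist_force: [-0.3, 0.1, 0.2]
width: 0.0
finger_force: 0.0
```

Request:
{"op": "move_arm", "data": {
  "motion": [
    {"slide": [0,0,0.001],"rot": [0,0,0],"gripper": 0},
    {"slide": [0,0,0.001],"rot": [0,0,0],"gripper": 0}
  ]
}}

```text
t: 5.6
tool_pos: [0.5642, 0.0437, 0.0559]
tool_rot: [-3.142, 0.0, 0.396]
wrist_force: [-0.7, -0.1, -0.1]
width: -0.0001
finger_force: 0.0
```

Request:
{"op": "move_arm", "data": {
  "motion": [
    {"slide": [0,0,0.001],"rot": [0,0,0],"gripper": 0},
    {"slide": [0,0,0.001],"rot": [0,0,0],"gripper": 0}
  ]
}}

```text
t: 5.8
tool_pos: [0.5642, 0.0437, 0.0539]
tool_rot: [-3.142, 0.0, 0.396]
wrist_force: [0.7, 0.1, -0.2]
width: -0.0001
finger_force: 0.0
```

Request:
{"op": "move_arm", "data": {
  "motion": [
    {"slide": [0,0,0.001],"rot": [0,0,0],"gripper": 0},
    {"slide": [0,0,0.001],"rot": [0,0,0],"gripper": 0}
  ]
}}

```text
t: 6.0
tool_pos: [0.5643, 0.0437, 0.052]
tool_rot: [-3.142, -0.0, 0.396]
wrist_force: [-0.3, 0.2, 0.2]
width: 0.0002
finger_force: 0.0
```

Request:
{"op": "move_arm", "data": {
  "motion": [
    {"slide": [0,0,0.001],"rot": [0,0,0],"gripper": 0},
    {"slide": [0,0,0.001],"rot": [0,0,0],"gripper": 0}
  ]
}}

```text
t: 6.2
tool_pos: [0.5642, 0.0437, 0.0499]
tool_rot: [3.142, -0.0, 0.396]
wrist_force: [0.6, 1.4, -0.3]
width: 0.0002
finger_force: 0.0
```

```bash
python3 - <<'E'
from h import *
a=arm.camera("scene")[130:205,200:300,::-1]
a=(255*(a/255)**.5).astype('uint8')
cv2.imwrite("pics/c5.png",cv2.resize(a,(800,600),interpolation=cv2.INTER_CUBIC))
E
```

```text
(no output)
```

View pics/c5.png

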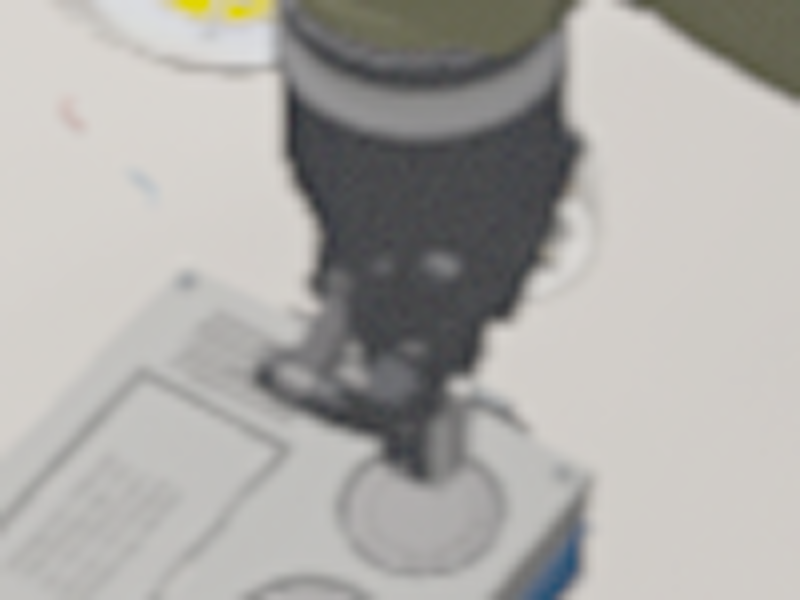

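Request:
{"op": "move_arm", "data": {
  "motion": [
    {"slide": [0,0,0.001],"rot": [0,0,0],"gripper": 0},
    {"slide": [0,0,0.001],"rot": [0,0,0],"gripper": 0}
  ]
}}

```text
t: 6.45
tool_pos: [0.5643, 0.0437, 0.048]
tool_rot: [3.142, -0.0, 0.396]
wrist_force: [-0.3, 0.3, -1.1]
width: -0.0004
finger_force: 0.0
```

Request:
{"op": "move_arm", "data": {
  "motion": [
    {"slide": [0,0,0.001],"rot": [0,0,0],"gripper": 0},
    {"slide": [0,0,0.001],"rot": [0,0,0],"gripper": 0}
  ]
}}

```text
t: 6.65
tool_pos: [0.5642, 0.0437, 0.0459]
tool_rot: [-3.142, 0.0, 0.396]
wrist_force: [-0.3, -0.0, -0.0]
width: 0.0001
finger_force: 0.0
```

Request:
{"op": "move_arm", "data": {
  "motion": [
    {"slide": [0,0,0.001],"rot": [0,0,0],"gripper": 0},
    {"slide": [0,0,0],"rot": [0,0,0],"gripper": 0}
  ]
}}

```text
t: 6.85
tool_pos: [0.5641, 0.0437, 0.0448]
tool_rot: [-3.141, 0.0, 0.396]
wrist_force: [-0.4, -0.5, -0.1]
width: -0.0003
finger_force: 0.0
```

Request:
{"op": "move_arm", "data": {
  "motion": [
    {"slide": [0,0,0.001],"rot": [0,0,0],"gripper": 0},
    {"slide": [0,0,0],"rot": [0,0,0],"gripper": 0}
  ]
}}

```text
t: 7.05
tool_pos: [0.5642, 0.0437, 0.0439]
tool_rot: [-3.142, 0.0, 0.396]
wrist_force: [-0.4, 0.2, 0.2]
width: -0.0003
finger_force: 0.0
```

Request:
{"op": "move_arm", "data": {
  "motion": [
    {"slide": [0,0,0.001],"rot": [0,0,0],"gripper": 0},
    {"slide": [0,0,0],"rot": [0,0,0],"gripper": 0}
  ]
}}

```text
t: 7.25
tool_pos: [0.5642, 0.0437, 0.0429]
tool_rot: [-3.142, 0.0, 0.396]
wrist_force: [0.4, -0.3, -0.4]
width: 0.0
finger_force: 0.0
```

Request:
{"op": "move_arm", "data": {
  "motion": [
    {"slide": [0,0,0.001],"rot": [0,0,0],"gripper": 0},
    {"slide": [0,0,0],"rot": [0,0,0],"gripper": 0}
  ]
}}

```text
t: 7.45
tool_pos: [0.5641, 0.0437, 0.0419]
tool_rot: [-3.142, 0.0, 0.396]
wrist_force: [-0.9, 0.3, 0.6]
width: 0.0001
finger_force: 0.0
```

Request:
{"op": "move_arm", "data": {
  "motion": [
    {"slide": [0,0,0.001],"rot": [0,0,0],"gripper": 0},
    {"slide": [0,0,0],"rot": [0,0,0],"gripper": 0}
  ]
}}

```text
t: 7.65
tool_pos: [0.5641, 0.0437, 0.0409]
tool_rot: [-3.142, 0.0, 0.396]
wrist_force: [-0.1, 0.4, -0.4]
width: -0.0001
finger_force: 0.0
```

Request:
{"op": "move_arm", "data": {
  "motion": [
    {"slide": [0,0,0.001],"rot": [0,0,0],"gripper": 0},
    {"slide": [0,0,0],"rot": [0,0,0],"gripper": 0}
  ]
}}

```text
t: 7.85
tool_pos: [0.5641, 0.0437, 0.0399]
tool_rot: [-3.141, 0.0, 0.396]
wrist_force: [0.5, 0.4, 0.1]
width: 0.0001
finger_force: 0.0
```

```bash
python3 - <<'E'
from h import *
a=arm.camera("scene")[130:220,200:300,::-1]
a=(255*(a/255)**.5).astype('uint8')
cv2.imwrite("pics/c6.png",cv2.resize(a,(660,594),interpolation=cv2.INTER_CUBIC))
E
```

```text
(no output)
```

View pics/c6.png

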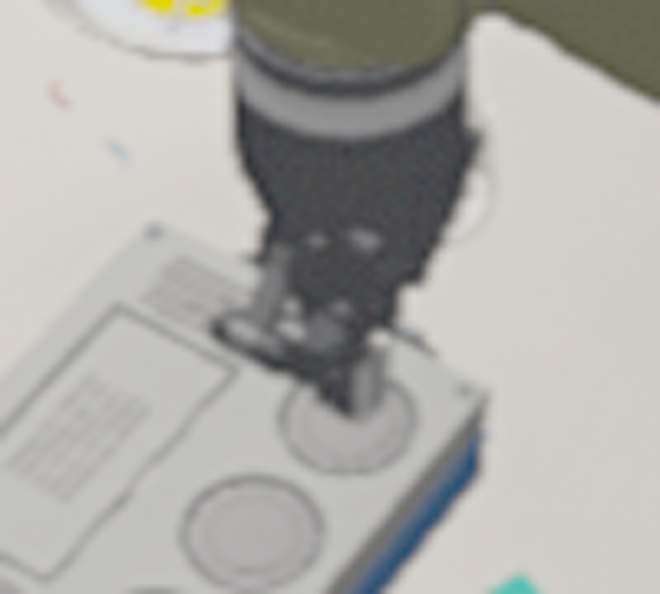

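Request:
{"op": "move_arm", "data": {
  "motion": [
    {"slide": [0,0,0.001],"rot": [0,0,0],"gripper": 0},
    {"slide": [0,0,0],"rot": [0,0,0],"gripper": 0}
  ]
}}

```text
t: 8.1
tool_pos: [0.5641, 0.0437, 0.0389]
tool_rot: [-3.141, 0.0, 0.396]
wrist_force: [-0.2, -0.4, -0.1]
width: 0.0002
finger_force: 0.0
```

Request:
{"op": "move_arm", "data": {
  "motion": [
    {"slide": [0,0,0.001],"rot": [0,0,0],"gripper": 0},
    {"slide": [0,0,0],"rot": [0,0,0],"gripper": 0}
  ]
}}

```text
t: 8.3
tool_pos: [0.5641, 0.0437, 0.0379]
tool_rot: [-3.141, 0.0, 0.396]
wrist_force: [0.2, -0.7, 0.4]
width: 0.0001
finger_force: 0.0
```

Request:
{"op": "move_arm", "data": {
  "motion": [
    {"slide": [0,0,0.001],"rot": [0,0,0],"gripper": 0},
    {"slide": [0,0,0],"rot": [0,0,0],"gripper": 0}
  ]
}}

```text
t: 8.5
tool_pos: [0.5641, 0.0437, 0.0369]
tool_rot: [-3.141, 0.0, 0.396]
wrist_force: [-0.8, -0.1, -0.5]
width: -0.0
finger_force: 0.0
```

Request:
{"op": "move_arm", "data": {
  "motion": [
    {"slide": [0,0,0.001],"rot": [0,0,0],"gripper": 0},
    {"slide": [0,0,0],"rot": [0,0,0],"gripper": 0}
  ]
}}

```text
t: 8.7
tool_pos: [0.5641, 0.0438, 0.0359]
tool_rot: [-3.141, 0.0, 0.396]
wrist_force: [-0.7, 0.0, 0.3]
width: 0.0001
finger_force: 0.0
```

Request:
{"op": "move_arm", "data": {
  "motion": [
    {"slide": [0,0,0.001],"rot": [0,0,0],"gripper": 0},
    {"slide": [0,0,0],"rot": [0,0,0],"gripper": 0}
  ]
}}

```text
t: 8.9
tool_pos: [0.5641, 0.0437, 0.0349]
tool_rot: [-3.141, 0.0, 0.396]
wrist_force: [-0.6, 0.1, -0.4]
width: 0.0
finger_force: 0.0
```

Request:
{"op": "move_arm", "data": {
  "motion": [
    {"slide": [0,0,0.001],"rot": [0,0,0],"gripper": 0},
    {"slide": [0,0,0],"rot": [0,0,0],"gripper": 0}
  ]
}}

```text
t: 9.1
tool_pos: [0.5641, 0.0437, 0.0338]
tool_rot: [-3.142, 0.0, 0.396]
wrist_force: [0.7, -0.2, -0.8]
width: 0.0003
finger_force: 0.0
```

Request:
{"op": "move_arm", "data": {
  "motion": [
    {"slide": [0,0,0.001],"rot": [0,0,0],"gripper": 0},
    {"slide": [0,0,0],"rot": [0,0,0],"gripper": 0}
  ]
}}

```text
t: 9.3
tool_pos: [0.5641, 0.0437, 0.0329]
tool_rot: [-3.142, 0.0, 0.396]
wrist_force: [-0.7, -0.0, -0.2]
width: -0.0001
finger_force: 0.0
```

Request:
{"op": "move_arm", "data": {
  "motion": [
    {"slide": [0,0,0.001],"rot": [0,0,0],"gripper": 0},
    {"slide": [0,0,0],"rot": [0,0,0],"gripper": 0}
  ]
}}

```text
t: 9.5
tool_pos: [0.5641, 0.0437, 0.0319]
tool_rot: [-3.142, 0.0, 0.396]
wrist_force: [-0.0, 0.2, -0.0]
width: 0.0001
finger_force: 0.0
```

```bash
python3 - <<'E'
from h import *
g=cv2.cvtColor(arm.camera("scene"),cv2.COLOR_RGB2GRAY)
for r in range(184,206): print(r,*g[r,238:268])
E
```

```text
184 60 56 63 65 51 37 36 44 46 45 46 47 42 32 22 17 22 40 83 115 118 126 144 147 146 144 136 128 145 165
185 33 32 41 45 37 28 21 25 29 32 35 34 31 23 21 20 20 26 48 71 92 123 144 146 145 145 144 142 145 154
186 32 20 22 26 25 25 21 20 21 22 22 22 24 23 22 20 25 36 42 58 90 123 142 146 145 145 144 143 143 145
187 81 51 27 19 18 21 20 20 19 20 18 21 26 26 23 27 43 58 56 56 71 94 124 142 146 144 144 143 143 143
188 130 109 79 52 31 22 19 18 19 18 19 25 34 34 26 36 59 71 61 56 66 74 94 123 140 145 144 144 143 143
189 148 142 131 110 81 52 42 38 29 21 19 21 25 26 23 40 64 73 61 59 80 92 90 98 125 141 145 144 143 143
190 147 148 148 142 119 87 84 88 68 43 23 19 20 19 24 39 63 72 60 59 86 104 101 89 106 133 143 144 144 143
191 147 147 148 141 116 97 114 120 104 71 33 17 18 20 24 42 64 72 60 60 86 107 111 95 98 128 143 144 143 144
192 146 147 146 132 100 98 123 125 111 86 46 28 28 22 30 49 65 72 59 61 88 107 113 101 93 120 141 145 144 144
193 146 147 146 129 95 99 123 122 115 104 78 58 47 24 20 42 64 71 65 79 102 111 112 105 95 116 141 145 143 144
194 146 147 147 132 104 104 122 122 118 119
[... 671 characters left out ...]
 67 52
200 147 147 147 148 149 148 143 128 108 99 110 117 111 108 110 109 105 105 108 103 100 118 137 145 143 133 107 71 55 51
201 128 129 134 140 144 147 148 146 139 129 114 104 99 96 99 101 95 96 107 121 133 141 145 144 136 110 75 54 52 50
202 90 91 92 101 114 127 136 146 149 145 140 137 136 130 129 135 135 136 138 142 145 145 145 141 121 86 57 50 50 44
203 109 104 98 91 90 94 104 127 142 146 146 147 147 145 144 146 146 145 146 146 144 145 141 125 91 61 52 50 45 37
204 123 121 120 117 118 108 90 94 116 137 146 147 146 146 145 145 145 145 144 144 144 142 127 97 63 51 52 46 39 31
205 118 118 116 118 121 120 109 92 93 120 142 147 146 145 145 144 144 144 143 145 142 129 99 67 54 52 48 40 32 27
```

Request:
{"op": "move_arm", "data": {
  "motion": [
    {"slide": [0,0,0.001],"rot": [0,0,0],"gripper": 0},
    {"slide": [0,0,0],"rot": [0,0,0],"gripper": 0}
  ]
}}

```text
t: 9.75
tool_pos: [0.5644, 0.0437, 0.0312]
tool_rot: [3.141, -0.0, 0.396]
wrist_force: [-0.2, 0.1, 0.8]
width: 0.0001
finger_force: 0.4
```

Request:
{"op": "move_arm", "data": {
  "motion": [
    {"slide": [0,0,0.001],"rot": [0,0,0],"gripper": 0},
    {"slide": [0,0,0],"rot": [0,0,0],"gripper": 0}
  ]
}}

```text
t: 9.95
tool_pos: [0.5644, 0.0437, 0.0303]
tool_rot: [3.141, -0.0, 0.396]
wrist_force: [-1.2, 0.5, 2.5]
width: -0.0003
finger_force: 1.3
```

Request:
{"op": "move_arm", "data": {
  "motion": [
    {"slide": [0,0,0.001],"rot": [0,0,0],"gripper": 0},
    {"slide": [0,0,0],"rot": [0,0,0],"gripper": 0}
  ]
}}

```text
t: 10.15
tool_pos: [0.5644, 0.0437, 0.0292]
tool_rot: [3.141, -0.0, 0.396]
wrist_force: [-0.4, 0.4, 3.0]
width: 0.0001
finger_force: 1.7
```

Request:
{"op": "move_arm", "data": {
  "motion": [
    {"slide": [0,0,0.001],"rot": [0,0,0],"gripper": 0},
    {"slide": [0,0,0],"rot": [0,0,0],"gripper": 0}
  ]
}}

```text
t: 10.35
tool_pos: [0.5644, 0.0437, 0.0279]
tool_rot: [3.141, -0.0, 0.396]
wrist_force: [0.4, -0.6, 2.2]
width: -0.0
finger_force: 1.5
```

Request:
{"op": "move_arm", "data": {
  "motion": [
    {"slide": [0,0,0.001],"rot": [0,0,0],"gripper": 0},
    {"slide": [0,0,0],"rot": [0,0,0],"gripper": 0}
  ]
}}

```text
t: 10.55
tool_pos: [0.5644, 0.0437, 0.027]
tool_rot: [3.142, -0.0, 0.396]
wrist_force: [-0.6, -0.2, 3.7]
width: 0.0
finger_force: 1.7
```

Request:
{"op": "move_arm", "data": {
  "motion": [
    {"slide": [0,0,0.001],"rot": [0,0,0],"gripper": 0},
    {"slide": [0,0,0],"rot": [0,0,0],"gripper": 0}
  ]
}}

```text
t: 10.75
tool_pos: [0.5643, 0.0437, 0.0261]
tool_rot: [3.141, -0.0, 0.396]
wrist_force: [-1.0, -0.3, 4.5]
width: -0.0002
finger_force: 2.0
```

```bash
python3 - <<'E'
from h import *
a=arm.camera("scene")[130:250,165:325,::-1]
a=(255*(a/255)**.5).astype('uint8')
cv2.imwrite("pics/c7.png",cv2.resize(a,(800,600),interpolation=cv2.INTER_CUBIC))
E
```

```text
(no output)
```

View pics/c7.png

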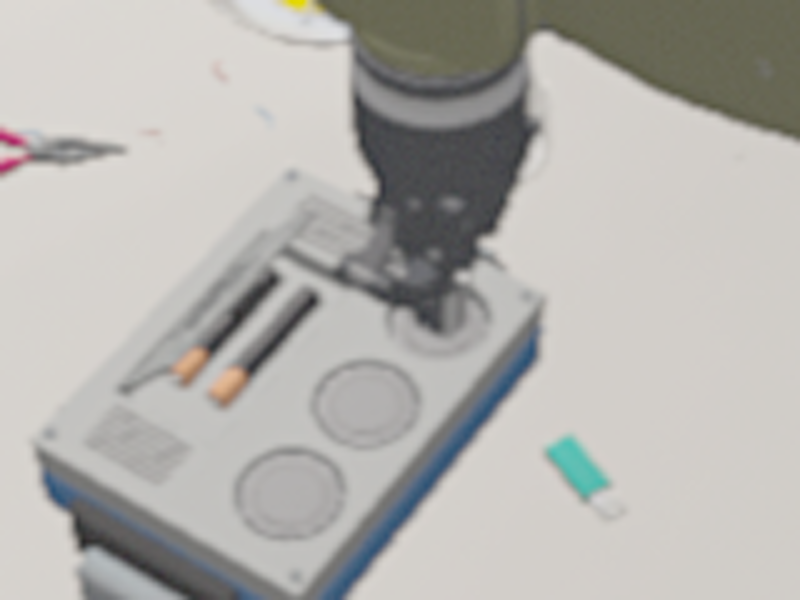

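The door stands open and the two cells are visible at (200,340) and (260,350), so the right pad is the live one. I'll press it to the stop, then withdraw.

Request:
{"op": "move_arm", "data": {
  "motion": [
    {"slide": [0,0,0.001],"rot": [0,0,0],"gripper": 0},
    {"slide": [0,0,0],"rot": [0,0,0],"gripper": 0}
  ]
}}

```text
t: 11.0
tool_pos: [0.5644, 0.0438, 0.0253]
tool_rot: [3.142, -0.0, 0.396]
wrist_force: [-1.4, 0.8, 5.5]
width: -0.0003
finger_force: 2.5
```

Request:
{"op": "move_arm", "data": {
  "motion": [
    {"slide": [0,0,0.0007],"rot": [0,0,0],"gripper": 0},
    {"slide": [0,0,0],"rot": [0,0,0],"gripper": 0}
  ]
}}

```text
t: 11.2
tool_pos: [0.5644, 0.0437, 0.0252]
tool_rot: [3.142, 0.0, 0.396]
wrist_force: [-3.4, 0.5, 8.9]
width: -0.0003
finger_force: 4.4
```

At the hard stop. Now I'll withdraw, straight up first and then up and away from the door.

Request:
{"op": "move_arm", "data": {
  "motion": [
    {"slide": [0,0,-0.003],"rot": [0,0,0],"gripper": 0},
    {"slide": [0,0,-0.005],"rot": [0,0,0],"gripper": 0},
    {"slide": [0,0,-0.01],"rot": [0,0,0],"gripper": 0},
    {"slide": [-0.003,0,-0.015],"rot": [0,0,0],"gripper": 0},
    {"slide": [-0.01,0,-0.02],"rot": [0,0,0],"gripper": 0},
    {"slide": [-0.01,0,-0.025],"rot": [0,0,0],"gripper": 0},
    {"slide": [-0.01,0,-0.03],"rot": [0,0,0],"gripper": 0},
    {"slide": [-0.01,0.01,-0.03],"rot": [0,0,0],"gripper": 0},
    {"slide": [-0.01,0.02,-0.02],"rot": [0,0,0],"gripper": 0},
    {"slide": [-0.01,0.03,-0.01],"rot": [0,0,0],"gripper": 0},
    {"slide": [-0.01,0.035,0],"rot": [0,0,0],"gripper": 0},
    {"slide": [-0.01,0.035,0],"rot": [0,0,0],"gripper": 0},
    {"slide": [0,0.03,0],"rot": [0,0,0],"gripper": 0},
    {"slide": [0,0.015,0],"rot": [0,0,0],"gripper": 0},
    {"slide": [0,0,0],"rot": [0,0,0],"gripper": 0},
    {"slide": [0,0,0],"rot": [0,0,0],"gripper": 0},
    {"slide": [0,0,0],"rot": [0,0,0],"gripper": 0}
  ]
}}

```text
t: 12.9
tool_pos: [0.5548, -0.1484, 0.1923]
tool_rot: [-3.141, 0.0, 0.397]
wrist_force: [0.7, 0.9, 0.2]
width: 0.0
finger_force: 0.0
```

```bash
python3 - <<'E'
from h import *
cv2.imwrite("pics/end.png",cv2.resize(arm.camera("scene")[:,:,::-1],(800,600)))
E
```

```text
(no output)
```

View pics/end.png

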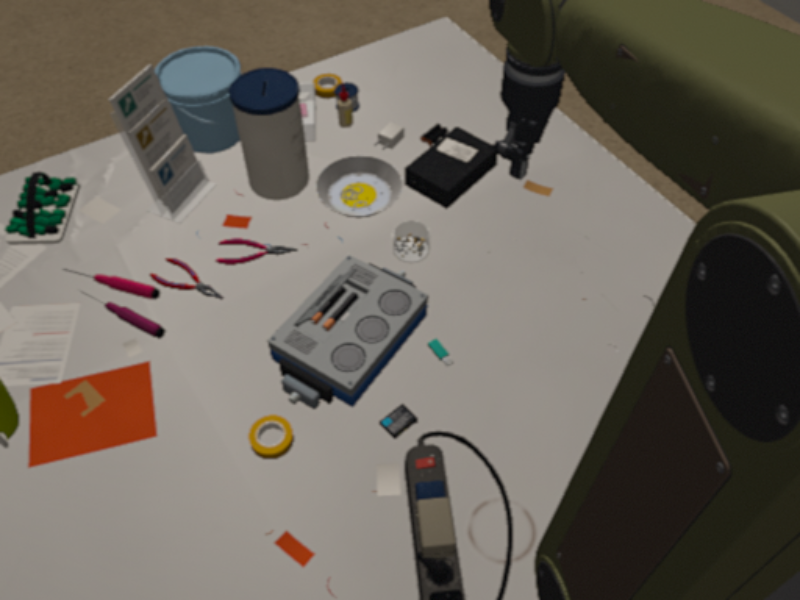

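The door is open with the cells showing at (335,305). The jar (411,241), tape (271,436), stick (440,351) and pack (398,420) have not moved, and the hand is well clear.

```bash
python3 -c "
from cell import arm
print(arm.sign_off())"
```

```text
the job is handed in; nothing more can be done
None
```

The right-hand pad was the live one: pressed to its stop at about 9 N it let the battery door spring open, and the job was handed in at about 13 s with the hand clear and the small things unmoved; the fingertip met the pad about 33 mm lower than the stated tool length implied.

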